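Hang the ring wrench back on its snap hook

ROBOT

A 6-joint arm with a two-finger parallel gripper is mounted at the origin on the work surface. World frame = base frame: x ahead of the robot, y to its left, z up, the work surface at z = 0. Lengths are in m, angles in rad, forces in N, time in s.
With the tool pointing down it reaches from about 0.35 to 1 m from the base axis. Payload 7.1 kg.
Tool frame: the origin (TCP) lies midway between the tips of the shut fingers; the grasp point (between the pads) lies 19 mm behind it (grip_point_offset is the distance from the TCP to the grasp point, in m); z points along the fingers, y is the direction in which the jaws open and shut (so a half turn about z gives the same grasp; the last joint's range is limited). The gripper opens to 85 mm and grips with 20 to 120 N. Pads are 22 mm wide; open, the fingers measure 114 mm over their backs; the gripper's body (76 mm by 85 mm) begins 54 mm behind the grasp point. The pads swing forward as they close: fully open they stand 13 mm farther back than shut.
Start: joints at [1.263, 0.423, 1.63, -0, 1.089, -0.019], TCP at [0.178, 0.599, 0.231] pointing down, gripper open.
Joint ranges: [-3, 3], [-0.9, 2.11], [0.09, 2.58], [-1.31, 4.45], [0.11, 2.69], [-2.54, 2.54]. Speed limits (rad/s): [2.39, 2.39, 3.01, 3.14, 3.14, 3.14].

INTERFACE

Orientations are given as a unit quaternion [w, x, y, z].
In Python, from bench import * gives the robot as it stands.
- The arm moves only by the tool carry_out, never from a script. Its argument "deltas" is a list of rows, each a list of 3 entries, a list of its own where there are three numbers: the shift along the tool's x, y, z in m, then the turn, a rotation vector about the tool's x, y, z in degrees, then the closure in counts, from 0 (fully open) to 255 (shut). In form: [[[dx, dy, dz], [rx, ry, rz], gripper], ...]. A call has exactly 5 rows; each row is the pose to reach, as a shift and turn from the pose commanded when the call began, along the tool's axes at that moment; what a row does not reach only later rows make up. A row lasts 1/8 s, in which the tool goes at most 62.5 mm and 10.7 degrees, less where a joint would pass 70% of its speed; a pose out of reach is approached as far as the arm can. A call with a gripper value outside its range is refused whole. The fingers move at their own pace and stop on an object; "force" is the grip in N (left out, the last holds). Time passes only in rows, so rows that repeat a pose let the fingers close, or fill a call up. It gives the time, the measured TCP pose, the force and the opening at its end, in the units of the state.
- observe(): the state, without advancing time (a new reading comes with each control period).
- get_image(name): name is "side" or "top" or "wrist"; returns the picture (400x640x3 uint8, red, green, blue); there is no depth.
- calibration(name): a dict with "camera_matrix" (3x3 intrinsics, pixels), "D" ([k1, k2, p1, p2, k3] as OpenCV has them; the pictures are not rectified), "pose" (4x4, takes a point from camera to world coordinates). Camera axes: x right, y down, z forward; pixel columns grow to the right and rows downward; lengths in m; the calibration is good to about 2 mm. A picture is of the moment at which its call begins: read the wrist's pose just before it. calibration takes no time and is no camera call; for the wrist camera it gives the pose at the moment of the call.
- close_job(): hands the job in, once; it reports no verdict.
The state is a dict: "clock": time; "qpos": joint angles; "dq": joint speeds; "effort": joint torques, N m; "eef_pos": TCP position; "eef_rot": TCP orientation; "force": force on the tool from outside, world axes, zero at the start; "moment": the same for the moment, N m; "opening": finger opening in m.
Only numpy, scipy, OpenCV 4.12 (cv2) and the standard library are available. Lean on these libraries where they do the work, as an engineer would, in place of code of your own. Each camera call takes 0.05 s, during which the arm holds its last target.

TASK

Slide the cover plate aside, without lifting it off the walnut board, until the pocket with the ring wrench is clear, and leave it lying flat on the board's plain half. Take the ring wrench out and clip its ring onto the snap hook under the lamp bar: push the ring in past the sprung gate and leave the wrench hanging still with the gate snapped shut. Leave the other tools and watch parts where they are.

Things in the scene. Friction and masses are not known exactly. Their poses are not given: they have to be found in the camera images.
- board: Fixed walnut board 140 (x) x 280 (y) x 28 high mm, origin centre of underside. Its +y half has two pockets side by side, each 128 (x) x 78 (y) x 20 deep, floor 8 mm over the bench, middles at y = +95 and +11, walls 6 mm. Its other half, y = -28 to -140, is plain solid top at height 28. The ring wrench lies in one pocket, the driver in the other.
- cover: Loose aluminium plate 134 (x) x 164 (y) x 4 mm, 0.2 kg, lying on the board; at first it hides both pockets. Origin: centre of underside, 28 mm over the bench. A black grip bar at its middle, 40 (x) x 14 (y), rises to 26 mm above the origin. Slid 150 to 165 mm along the board's -y it clears both pockets and still lies safely, overhanging the end.
- wrench: Ring wrench, rigid, steel, 0.09 kg, lying along its own x. Origin: underside of the middle of its square grip, 50 (x) x 14 (y) x 14 high mm. At -x two short prongs end at x = -40. At +x on a short neck a ring lies in the x-y plane: centre x = 51, z = 7; 6 mm round bar, 30 mm inside, 42 outside diameter. In its pocket +x points within 15 degrees of the board's +x.
- eye (a point): centre of the wrench's ring
- eye_far (a point): middle of the round bar at the far end of the wrench's ring, 69 mm from the grip's middle; this part has to lie inside the hook
- driver: A look-alike with the same grip but a flat straight blade instead of the ring. It lies in the other pocket and stays there.
- stand: Fixed tool stand, origin on the bench below the hook's tip. Base 130 x 180 x 12 mm (x -25 to 105). Two 12 mm posts at x = 85, y = +-75, 322 high; a cross bar between them at 230 mm carries the hook on a rod. A white lamp bar, x -33 to -3, 180 long (y), underside 301 mm over the bench, crosses above the hook: reach the hook from -x with the tool leaning back.
- hook: Fixed snap hook of 8 mm round bar in its own x-z plane. Origin: at its free tip, 210 mm over the bench. Own z points out of the mouth, up and to the stand's -x, 28 degrees off vertical; x goes from tip to shank (28 degrees above the stand's +x). Tip bar at x = 0 from z = +4 to -38 mm, bowl bar at z = -44, shank at x = 34; clear width inside 26 mm, 36 mm from gate to bowl.
- bowl (a point): bottom corner of the hook's inside (x = 5, z = -40 mm in the hook's axes), where a hung ring comes to rest; a freshly released wrench swings there for 3 to 5 s
- gate (a joint): Sprung brass gate across the hook's mouth, 5 mm thick, from its hinge on the shank (hook x = 29, z = 2 mm) to beside the tip (x = 6, z = -4). Rad: 0 shut, up to 1.3 pressed inward with 1 to 5 N; never outward. A ring put over the tip along the hook's -z, tip through the ring, presses it with its far bar, and the gate snaps shut behind once that bar is at about z = -27.
- watchcase: copper-coloured watch case, 48 mm, 10 high, lying on the bench
- loupe: black eye loupe, 34 mm diameter, 28 high
- tweezers: steel tweezers, 120 mm long, 8 high, lying on the bench
- screwdriver: small screwdriver, 120 mm, lying on the bench
Mind the look-alikes: they are no part of the job. Leave any orange look-alike of the cover alone.

How it is judged:
On the way, in this order (a step that is already met when the one before it is completed fails the run):
1. the cover is slid aside, its middle more than 105 mm from the wrench's grip, towards the board's plain half (horizontal distance between cover and wrench above 0.105 m and y of cover in the frame of board below 0 m), for 0.1 s.
2. the wrench is lifted clear of its pocket (ring more than 60 mm over the bench) (height (world z) of eye above 0.06 m), for 0.1 s.
3. the ring's far bar is at the gate and presses it inward (gate beyond 0.4 rad) (value of joint gate above 0.4 rad and x of eye_far in the frame of hook between 0.002 and 0.032 m and y of eye_far in the frame of hook between -0.015 and 0.015 m and z of eye_far in the frame of hook between -0.04 and 0.01 m), for 0.02 s.
At the end, for the whole second after the job is handed in: The ring's far bar is inside the shut hook (gate under 0.12 rad, within 15 mm of the hook's plane); the wrench hangs within 26 degrees of plumb, still (under 0.08 m/s, 1.5 rad/s); the cover lies flat on the board (height within 4 mm), its middle over the plain half (y < 0) (x of eye_far in the frame of hook between 0.002 and 0.032 m and z of eye_far in the frame of hook between -0.044 and -0.004 m and y of eye_far in the frame of hook between -0.015 and 0.015 m and value of joint gate below 0.12 rad and angle between wrench's own x axis and vertical below 0.45 rad and linear speed of wrench below 0.08 m/s and angular speed of wrench below 1.5 rad/s and angle between cover's own z axis and vertical below 0.04 rad and y of cover in the frame of board below 0 m and z of cover in the frame of board between 0.024 and 0.032 m); the robot touches nothing.
It fails at once if the cover is lifted off the board (more than 12 mm) (z of cover in the frame of board above 0.04 m).
It fails at once if another tool or watch part is moved more than 40 mm (distance of any of driver, watchcase, loupe, tweezers, screwdriver from where it was at the start of the episode above 0.04 m).
It also fails if it takes over 72 s, if anything falls off the work surface, if the arm or the gripper's body presses on something with over 40 N, if the wrist force passes 120 N, or if a joint passes its speed limit or range.

## Working session

There is one attempt and no reset: what is moved stays moved. The work goes in short steps, Python scripts to look and compute and a tool call to move; the robot and the scene stay as the last step left them, time stands still between calls to the robot, and variables do not carry over. Pictures are saved under pics/ and viewed, and the job is handed in when it is done.

Besides the shell and the picture viewer there is one more tool, called as a command line: name --argument value ..., lists and objects as JSON in quotes. carry_out: Moves the arm, as the interface text tells. Its arguments: {"type":"object","properties":{"deltas":{"type":"array"},"force":{"type":"number"}},"required":["deltas"]}

```bash
ls; mkdir -p pics; python3 - <<'E'
from bench import *
import cv2
s=observe(); print(s)
for n in ("top","side","wrist"):
    c=calibration(n); print(n,c)
    cv2.imwrite(f"pics/{n}0.png",get_image(n)[:,:,::-1])
E
```

```text
pics
{'clock': 0.0, 'qpos': array([ 1.26301487e+00,  4.23853595e-01,  1.63071643e+00,  1.73977826e-05,
        1.08859310e+00, -1.89898192e-02]), 'dq': array([ 0.00032348, -0.00231386, -0.00054143,  0.00016752, -0.00159304,
       -0.00047339]), 'effort': array([-2.15818812e-05, -5.57372224e+01, -2.81755507e+01, -5.03779188e-05,
        7.19513220e-03, -1.09390427e-06]), 'eef_pos': array([0.17779116, 0.59859375, 0.23052734]), 'eef_rot': array([-1.35327213e-04,  1.43898517e-01,  9.89592138e-01, -7.73523721e-04]), 'force': array([ 0.25883914, -0.52259815,  0.22724479]), 'moment': array([0.00319826, 0.03858756, 0.04649411]), 'opening': 0.08538614157531886}
top {'camera_matrix': array([[468.45810345,   0.        , 315.86983673],
       [  0.        , 468.45810345, 202.09531827],
       [  0.        ,   0.        ,   1.        ]]), 'D': array([-0.03233967,  0.        ,  0.        ,  0.        ,  0.        ]), 'pose': array([[-1.21269185e-03, -9.96604585e-01,  8.23275849e-02,
         4.11286251e-01],
       [-9.99983066e-01,  7.39966116e-04, -5.77227785e-03,
        -5.24015491e-02],
    
[... 485 characters left out ...]
1],
       [-0.19357099,  0.62529868, -0.75599724,  0.57236889],
       [ 0.01929986, -0.76799552, -0.64016435,  0.71217465],
       [ 0.        ,  0.        ,  0.        ,  1.        ]])}
wrist {'camera_matrix': array([[325.51039888,   0.        , 318.46230986],
       [  0.        , 325.51039888, 198.52180449],
       [  0.        ,   0.        ,   1.        ]]), 'D': array([-0.00190532,  0.        ,  0.        ,  0.        ,  0.        ]), 'pose': array([[ 0.28434469,  0.9107465 ,  0.29948107,  0.10065334],
       [ 0.95871986, -0.26943768, -0.09088212,  0.6215449 ],
       [-0.00207909,  0.3129603 , -0.94976393,  0.37388138],
       [ 0.        ,  0.        ,  0.        ,  1.        ]])}
```

View pics/top0.png

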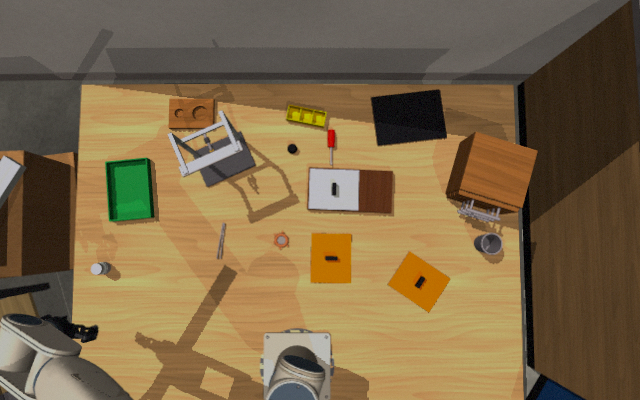

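View pics/side0.png

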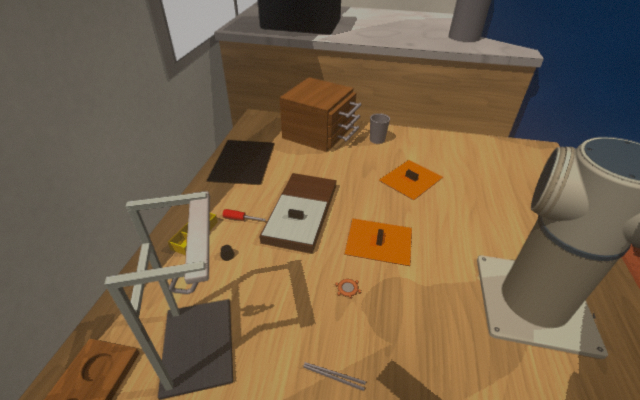

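View pics/wrist0.png

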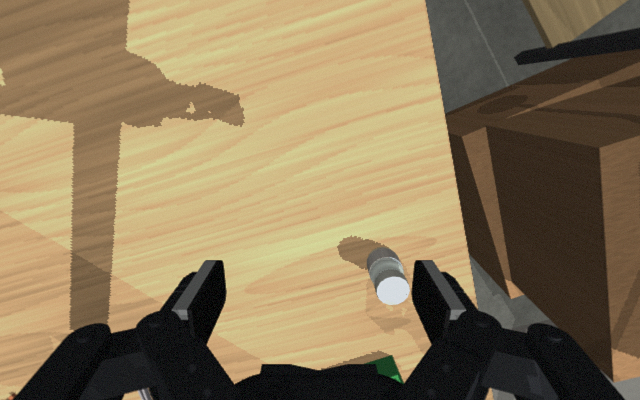

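The top view shows the board at about px (307–392, 168–213), with the white cover and its black grip at (334,189) and the plain walnut half on the right. The stand is at about (210,150) and turned. The orange plates are the look-alikes. I'll enlarge the crops next.

```bash
python3 - <<'E'
import cv2
t=cv2.imread("pics/top0.png"); s=cv2.imread("pics/side0.png")
cv2.imwrite("pics/c1.png",cv2.resize(t[155:225,295:405],None,fx=7,fy=7,interpolation=cv2.INTER_CUBIC))
cv2.imwrite("pics/c2.png",cv2.resize(t[100:200,155:275],None,fx=6,fy=6,interpolation=cv2.INTER_CUBIC))
cv2.imwrite("pics/c3.png",cv2.resize(s[180:400,100:250],None,fx=2.7,fy=2.7,interpolation=cv2.INTER_CUBIC))
E
```

```text
(no output)
```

View pics/c1.png

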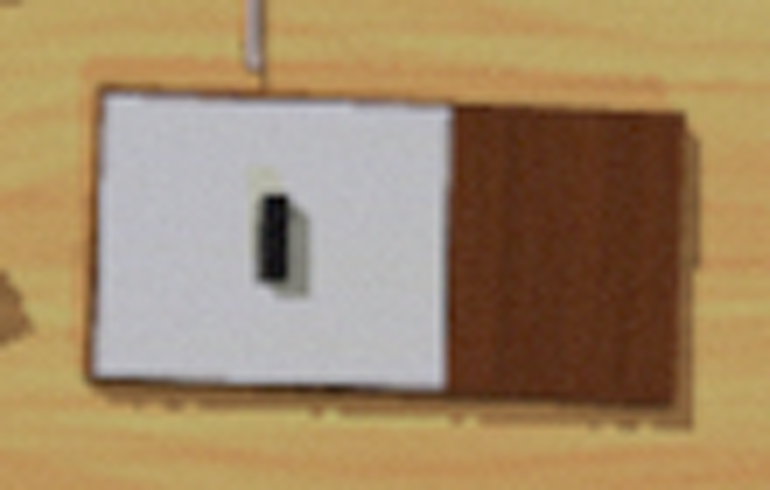

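View pics/c2.png

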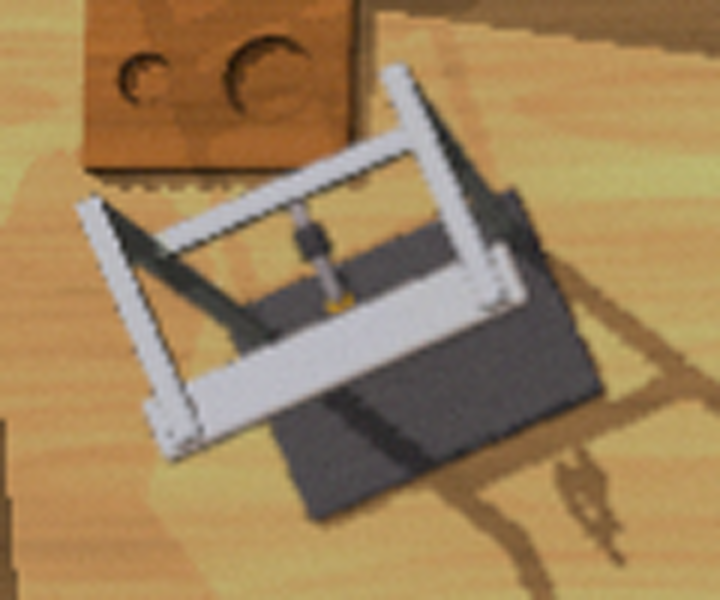

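View pics/c3.png

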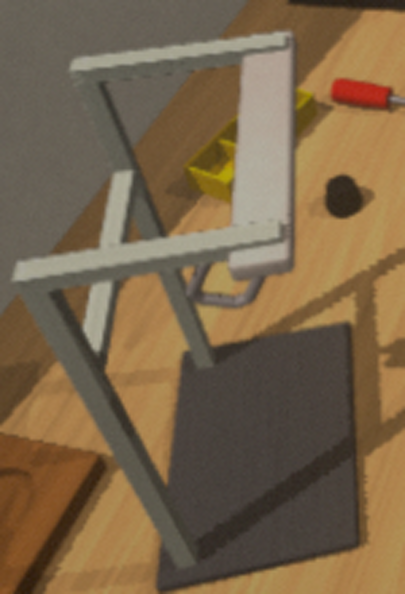

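```bash
cat > h.py <<'E'
import numpy as np, cv2
from scipy.optimize import least_squares
from scipy.spatial.transform import Rotation as R
def ray(c,uv):
    p=cv2.undistortPoints(np.array([[uv]],float),c["camera_matrix"],c["D"])[0,0]
    T=c["pose"]; d=T[:3,:3]@np.array([p[0],p[1],1]); return T[:3,3],d
def atz(c,uv,z):
    o,d=ray(c,uv); return o+d*(z-o[2])/d[2]
def proj(c,P):
    Ti=np.linalg.inv(c["pose"]); 
    return cv2.projectPoints(np.atleast_2d(P).astype(float),cv2.Rodrigues(Ti[:3,:3])[0],Ti[:3,3],c["camera_matrix"],c["D"])[0][:,0]
def fitpose(obs,x0):
    """obs: list (cal, local pts Nx3, pix Nx2)"""
    def tf(x,P): 
        c,s=np.cos(x[2]),np.sin(x[2]); P=np.array(P,float)
        return np.c_[x[0]+c*P[:,0]-s*P[:,1],x[1]+s*P[:,0]+c*P[:,1],P[:,2]]
    f=lambda x:np.concatenate([(proj(c,tf(x,P))-np.array(p)).ravel() for c,P,p in obs])
    r=least_squares(f,x0); return r.x,r.fun.reshape(-1,2)
E
python3 - <<'E'
from bench import *
from h import *
ct=calibration("top"); cs=calibration("side")
t1=lambda L:[(295.-.43+u/7,155-.43+v/7) for u,v in L]
t2=lambda L:[(155.-.4+u/6,100-.4+v/6) for u,v in L]
s3=lambda L:[(100.-.3+u/2.7,180-.3+v/2.7) for u,v in L]
np.set_printoptions(precision=4,suppress=True)
x,r=fitpose([(ct,[[.07,.14,.028],[.07,-.14,.028],[-.07,-.14,.028],[-.07,.14,.028]],t1([(100,87),(684,113),(674,403),(90,382)]))],[.5,0,0]); print("board",x,r.tolist())
x,r=fitpose([(ct,[[.067,.082,.032],[.067,-.082,.032],[-.067,-.082,.032],[-.067,.082,.032]],t1([(104,94),(453,106),(445,388),(92,378)]))],[.5,0,0]); print("cover",x,r)
print("grip",atz(ct,t1([(273,238)])[0],.054))
b=[[-.025,.09,.012],[-.025,-.09,.012],[.105,-.09,.012]]
o1=(ct,b+[[.091,-.081,.322],[.091,.081,.322]],t2([(318,522),(605,392),(515,188),(388,68),(80,203)]))
o2=(cs,[[-.025,-.09,.012],[-.025,.09,.012],[.105,.09,.012]],s3([(350,323),(357,543),(160,590)]))
for o in ([o1],[o2],[o1,o2]):
    x,r=fitpose(o,[.65,.3,.4]); print("stand",x,r.tolist())
E
```

```text
board [ 0.58   -0.1742 -0.0409] [[-0.30557216593871317, 0.06186830951466504], [0.2963436313793295, -0.24404597097324654], [0.6290413987841248, 0.27336921076491194], [-0.6158744749697576, -0.10769738368813364]]
cover [ 0.5818 -0.1201 -0.035 ] [[ 0.1353  0.0768]
 [-0.3237  0.0704]
 [-0.2409  0.0646]
 [ 0.4269 -0.2046]]
grip [ 0.5808 -0.1189  0.054 ]
stand [0.6504 0.233  0.4307] [[-0.9611712551653113, 0.6796815020836391], [0.22076041311325412, 0.07601333348785033], [-0.4511584366488819, -0.44727233804974276], [2.099577234148569, -1.1648738947223904], [-1.1338663850335706, 0.8823581508304699]]
stand [0.6468 0.2322 0.4253] [[0.34989990456438136, -1.1884159870292592], [1.383728940530716, 0.08570130016590838], [-1.5801356179555341, 0.43659456980589084]]
stand [0.6484 0.2322 0.4319] [[-0.7167894850959726, 1.2974573136751246], [0.4437335939324214, 0.6313480939780618], [-0.2739094482071778, 0.11914669315655146], [2.3238736377855105, -0.4634844910378604], [-0.8887378877522281, 1.6539292688559613], [-0.6494812416572131, -1.302150237145554], [0.8449228520462384, -0.22688840055349146], [-2.1524835591491467, 0.6168861357117521]]
```

```bash
cat >> h.py <<'E'
def deltas(s,pos,Rt,quiet=False):
    R0=R.from_quat(np.roll(s["eef_rot"],-1)); d=R0.inv().apply(np.array(pos)-s["eef_pos"]); rv=(R0.inv()*Rt).as_rotvec(degrees=True)
    if not quiet: print("d mm",np.round(d*1000,1),"rot deg",np.round(rv,2)); 
    return d,rv
def down(yawy):
    "tool z down, tool y at world angle yawy (deg), tool x = y x z"
    a=np.radians(yawy); y=np.array([np.cos(a),np.sin(a),0]); z=np.array([0,0,-1.]); x=np.cross(y,z)
    return R.from_matrix(np.c_[x,y,z])
E
python3 - <<'E'
from bench import *
from h import *
s=observe()
deltas(s,[.581,-.119,.20],down(87.7))
E
```

```text
d mm [-590.8 -573.1   31.4] rot deg [-7.000e-02 -1.000e-02 -1.425e+01]
```

carry_out --deltas '[[[-0.035, -0.034, 0], [0, 0, 0], 110], [[-0.077, -0.075, 0], [0, 0, 0], 110], [[-0.12, -0.116, 0], [0, 0, 0], 110], [[-0.163, -0.158, 0], [0, 0, 0], 110], [[-0.206, -0.2, 0], [0, 0, 0], 110]]'

```text
clock: 0.78
eef_pos: [0.3191, 0.347, 0.2313]
eef_rot: [0.0, 0.144, 0.99, 0.0]
force: [0.5, 0.5, 0.1]
opening: 0.0486
```

carry_out --deltas '[[[-0.043, -0.0415, 0], [0, 0, 0], 110], [[-0.086, -0.083, 0], [0, 0, 0], 110], [[-0.129, -0.125, 0], [0, 0, 0], 110], [[-0.172, -0.166, 0], [0, 0, 0], 110], [[-0.215, -0.208, 0], [0, 0, 0], 110]]'

```text
clock: 1.4
eef_pos: [0.4661, 0.0863, 0.2314]
eef_rot: [0.0, 0.144, 0.99, 0.0]
force: [1.2, 1.3, 0.1]
opening: 0.0487
```

```bash
python3 - <<'E'
from bench import *
from h import *
s=observe(); print(s["eef_pos"],s["clock"],s["opening"],s["qpos"])
deltas(s,[.581,-.119,.13],down(87.7))
E
```

```text
[0.46605917 0.08626442 0.23143121] 1.4 0.048717344038443175 [ 1.57845174e-01  1.99798667e-01  1.95459502e+00  1.27094357e-04
  9.86772930e-01 -1.12413308e+00]
d mm [-168.6 -164.   101.4] rot deg [ 1.000e-02  2.000e-02 -1.425e+01]
```

carry_out --deltas '[[[-0.04, -0.039, 0.02], [0, 0, -3], 110], [[-0.078, -0.076, 0.04], [0, 0, -6], 110], [[-0.115, -0.112, 0.065], [0, 0, -9], 110], [[-0.145, -0.141, 0.085], [0, 0, -12], 110], [[-0.1686, -0.164, 0.1014], [0, 0, -14.25], 110]]'

```text
clock: 2.02
eef_pos: [0.5806, -0.1188, 0.1287]
eef_rot: [-0.0, 0.02, 1.0, 0.0]
force: [0.1, -0.2, 0.6]
opening: 0.0487
```

```bash
python3 - <<'E'
from bench import *
from h import *
s=observe(); print(s["eef_pos"],s["clock"],s["opening"],s["dq"])
cv2.imwrite("pics/w1.png",get_image("wrist")[:,:,::-1])
cw=calibration("wrist")
print(proj(cw,[[.581,-.119,.054]]))
s=observe(); print(s["eef_pos"])
deltas(s,[.581,-.119,.040],down(87.7))
E
```

```text
[ 0.58059067 -0.11883357  0.12870742] 2.025 0.04865110479817449 [-0.33160104  0.38870307 -0.31240811  0.00243738 -0.08071209 -0.64427106]
[[322.27906642 210.00099277]]
[ 0.58166668 -0.12138804  0.12715075]
d mm [ 0.7  2.4 87.1] rot deg [-0.05 -0.03  0.06]
```

View pics/w1.png

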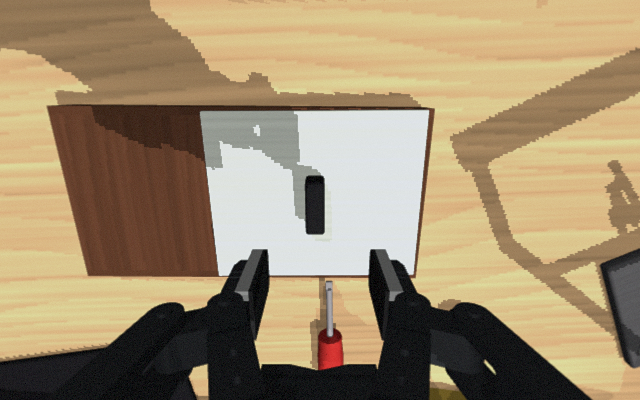

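```bash
python3 - <<'E'
from bench import *
from h import *
cw=calibration("wrist")
cv2.imwrite("pics/w2.png",cv2.resize(get_image("wrist")[80:300,180:460,::-1],None,fx=2.8,fy=2.7,interpolation=cv2.INTER_CUBIC))
print(proj(cw,[[.581,-.119,.054]]))
import pickle; pickle.dump(cw,open("cw2.pkl","wb"))
E
```

```text
[[322.27906642 210.00099277]]
```

View pics/w2.png

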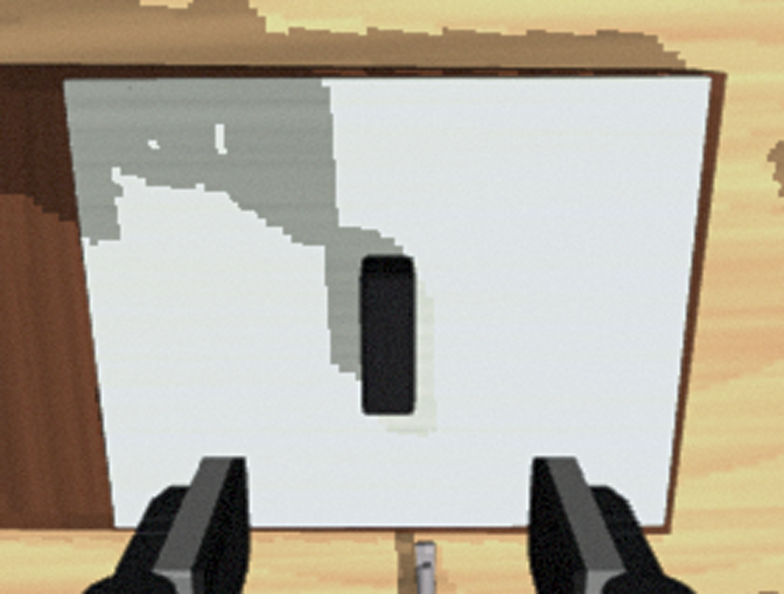

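```bash
python3 - <<'E'
from bench import *
from h import *
import pickle; cw=pickle.load(open("cw2.pkl","rb"))
f=lambda L:[(180-.3+u/2.8,80-.3+v/2.7) for u,v in L]
print(atz(cw,f([(388,343)])[0],.054))
P=[[-.067,-.082,.032],[-.067,.082,.032],[.067,.082,.032],[.067,-.082,.032]]
print(fitpose([(cw,P,f([(66,80),(711,75),(668,527),(115,527)]))],[.58,-.12,0]))
s=observe()
deltas(s,[.581,-.121,.040],down(87.7))
E
```

```text
[ 0.57844081 -0.12174095  0.054     ]
(array([ 0.5796155 , -0.12135387, -0.03251984]), array([[-0.72164055, -0.06180426],
       [ 0.84029444,  0.36038476],
       [-0.69154585, -0.58794307],
       [ 0.54972918,  0.27079883]]))
d mm [-0.7 -1.4 87.9] rot deg [-0.   -0.1  -0.11]
```

carry_out --deltas '[[[0, -0.001, 0.02], [0, 0, 0], 110], [[0, -0.0015, 0.045], [0, 0, 0], 110], [[0, -0.0015, 0.07], [0, 0, 0], 110], [[0, -0.0015, 0.085], [0, 0, 0], 110], [[0, -0.0015, 0.09], [0, 0, 0], 110]]'

```text
clock: 2.75
eef_pos: [0.5797, -0.1182, 0.0393]
eef_rot: [-0.001, 0.02, 1.0, 0.0]
force: [-0.2, 0.0, 0.7]
opening: 0.0487
```

carry_out --deltas '[[[0, 0, 0], [0, 0, 0], 220], [[0, 0, 0], [0, 0, 0], 220], [[0, 0, 0], [0, 0, 0], 220], [[0, 0, 0], [0, 0, 0], 220], [[0, 0, 0], [0, 0, 0], 220]]' --force 30

```text
clock: 3.38
eef_pos: [0.5809, -0.1188, 0.0409]
eef_rot: [0.001, 0.02, 1.0, -0.0]
force: [-1.4, 0.1, 7.3]
opening: 0.013
```

```bash
python3 - <<'E'
from bench import *
from h import *
s=observe(); print(s["eef_pos"],s["force"],s["opening"])
p=s["eef_pos"]+.158*np.array([-np.sin(.04),-np.cos(.04),0])
deltas(s,p,down(87.7))
E
```

```text
[ 0.58091544 -0.11883584  0.04091732] [-1.41844842  0.09731834  7.25195932] 0.012991484340894326
d mm [  -0. -158.    0.] rot deg [-0.02  0.1  -0.01]
```

carry_out --deltas '[[[0, -0.008, 0], [0, 0, 0], 220], [[0, -0.025, 0], [0, 0, 0], 220], [[0, -0.042, 0], [0, 0, 0], 220], [[0, -0.06, 0], [0, 0, 0], 220], [[0, -0.08, 0], [0, 0, 0], 220]]'

```text
clock: 4.0
eef_pos: [0.5776, -0.1981, 0.0409]
eef_rot: [0.001, 0.02, 1.0, 0.001]
force: [0.4, 6.2, 6.1]
opening: 0.0132
```

carry_out --deltas '[[[0, -0.02, 0], [0, 0, 0], 220], [[0, -0.04, 0], [0, 0, 0], 220], [[0, -0.06, 0], [0, 0, 0], 220], [[0, -0.072, 0], [0, 0, 0], 220], [[0, -0.08, 0], [0, 0, 0], 220]]'

```text
clock: 4.62
eef_pos: [0.5743, -0.2781, 0.0409]
eef_rot: [0.0, 0.021, 1.0, 0.001]
force: [0.4, 6.0, 8.6]
opening: 0.013
```

carry_out --deltas '[[[0, 0, 0], [0, 0, 0], 220], [[0, 0, 0], [0, 0, 0], 220], [[0, 0, 0], [0, 0, 0], 110], [[0, 0, 0], [0, 0, 0], 110], [[0, 0, 0], [0, 0, 0], 110]]'

```text
clock: 5.25
eef_pos: [0.5736, -0.2784, 0.0397]
eef_rot: [-0.0, 0.02, 1.0, 0.0]
force: [0.0, -0.2, -0.0]
opening: 0.0491
```

carry_out --deltas '[[[0, 0, -0.025], [0, 0, 0], 110], [[0, 0, -0.06], [0, 0, 0], 110], [[0, 0.03, -0.09], [0, 0, 0], 110], [[0, 0.07, -0.11], [0, 0, 0], 110], [[0, 0.1, -0.12], [0, 0, 0], 110]]'

```text
clock: 5.88
eef_pos: [0.5781, -0.1774, 0.1612]
eef_rot: [0.001, 0.02, 1.0, -0.0]
force: [0.2, -0.3, 0.3]
opening: 0.0489
```

carry_out --deltas '[[[0, 0.025, 0], [0, 0, 0], 110], [[0, 0.05, 0], [0, 0, 0], 110], [[0, 0.07, 0], [0, 0, 0], 120], [[0, 0.08, 0], [0, 0, 0], 120], [[0, 0.08, 0], [0, 0, 0], 130]]'

```text
clock: 6.5
eef_pos: [0.581, -0.0983, 0.1598]
eef_rot: [-0.0, 0.02, 1.0, -0.0]
force: [0.2, 0.4, -0.5]
opening: 0.0419
```

```bash
python3 - <<'E'
from bench import *
from h import *
import pickle
s=observe(); print(s["eef_pos"],s["force"],s["opening"],s["clock"])
cw=calibration("wrist")
cv2.imwrite("pics/w3.png",get_image("wrist")[:,:,::-1]);pickle.dump(cw,open("cw3.pkl","wb"))
im=get_image("top"); cv2.imwrite("pics/t3.png",cv2.resize(im[140:240,270:430,::-1],None,fx=5,fy=5,interpolation=cv2.INTER_CUBIC))
E
```

```text
[ 0.58102691 -0.0982896   0.15982819] [ 0.21260312  0.35031565 -0.45430468] 0.04187213125003326 6.5
```

View pics/w3.png

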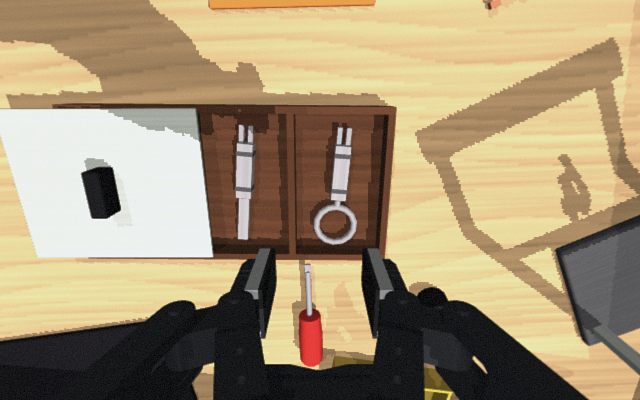

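View pics/t3.png

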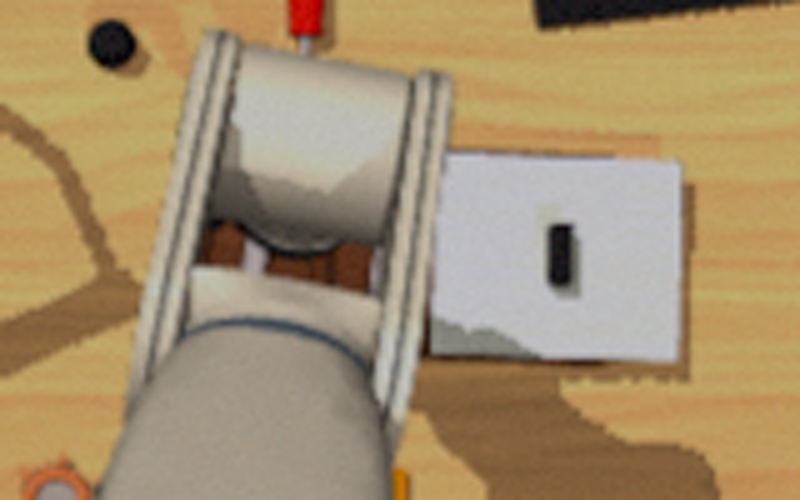

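The cover is flat on the plain half. The wrench is in the far pocket, with its grip at about (341,172) and its ring at (336,223) in the wrist view.

```bash
python3 - <<'E'
import cv2
t=cv2.imread("pics/w3.png")
cv2.imwrite("pics/c4.png",cv2.resize(t[95:265,280:410],None,fx=3.5,fy=3.5,interpolation=cv2.INTER_CUBIC))
E
```

```text
(no output)
```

View pics/c4.png

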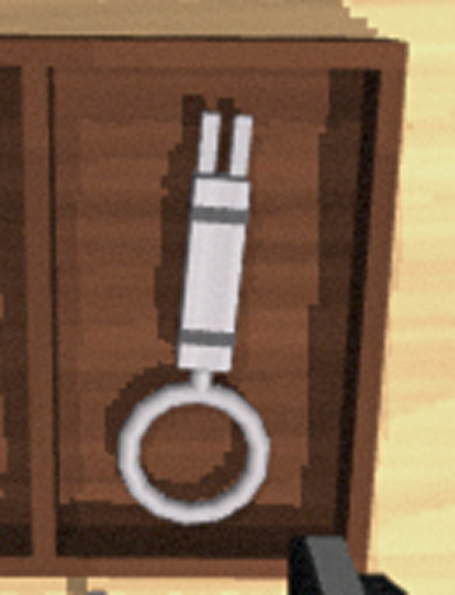

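```bash
python3 - <<'E'
from bench import *
from h import *
import pickle; cw=pickle.load(open("cw3.pkl","rb"))
f=lambda L:[(280-.35+u/3.5,95-.35+v/3.5) for u,v in L]
P=[[-.025,-.007,.022],[-.025,.007,.022],[.025,.007,.022],[.025,-.007,.022],[.051,0,.015]]
x,r=fitpose([(cw,P,f([(194,178),(249,179),(231,371),(178,368),(193.5,450)]))],[.58,-.08,0]);print(x,np.degrees(x[2]),r)
print([atz(cw,q,.028) for q in f([(408,40),(368,577)])])
s=observe(); print(s["eef_pos"])
yaw=np.degrees(x[2])+90
deltas(s,[x[0],x[1],.06],down(yaw)); 
c,q=np.cos(.04),np.sin(-.04); d=x[:2]-[.5797,-.1755]; print("in board",c*d[0]+q*d[1],-q*d[0]+c*d[1])
E
```

```text
[ 0.57051793 -0.07877672 -0.10657665] -6.106392335349788 [[-0.20668317 -0.61749953]
 [ 0.24070043  0.20093797]
 [-0.04917345  0.10199266]
 [-0.22321588 -0.03363598]
 [ 0.24850926  0.43174231]]
[array([ 0.51434877, -0.03272542,  0.028     ]), array([ 0.65431358, -0.03852523,  0.028     ])]
[ 0.58104727 -0.09910852  0.15986175]
d mm [11.3 19.9 99.9] rot deg [-0.01  0.    3.8 ]
in board -0.013042622578721137 0.09627872848246227
```

carry_out --deltas '[[[0.004, 0.006, 0.015], [0, 0, 1], 158], [[0.008, 0.014, 0.035], [0, 0, 2.5], 158], [[0.0113, 0.0199, 0.06], [0, 0, 3.8], 158], [[0.0113, 0.0199, 0.083], [0, 0, 3.8], 158], [[0.0113, 0.0199, 0.095], [0, 0, 3.8], 158]]'

```text
clock: 7.22
eef_pos: [0.5691, -0.0782, 0.0629]
eef_rot: [-0.001, 0.054, 0.999, 0.0]
force: [0.3, 0.2, -0.2]
opening: 0.0321
```

```bash
python3 - <<'E'
from bench import *
from h import *
import pickle
cw=calibration("wrist")
cv2.imwrite("pics/w4.png",get_image("wrist")[:,:,::-1])
s=observe(); print(s["eef_pos"],s["opening"],s["force"])
deltas(s,[.5705,-.0788,.011],down(83.9))
E
```

```text
[ 0.56877303 -0.07825289  0.0621091 ] 0.03270258236648521 [ 0.39799309 -0.30817377 -1.35686972]
d mm [-2.  -0.4 51.1] rot deg [ 0.01 -0.21 -0.05]
```

View pics/w4.png

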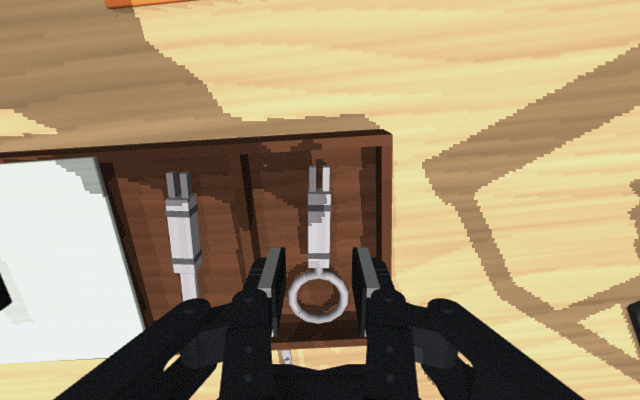

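carry_out --deltas '[[[-0.001, 0, 0.012], [0, 0, 0], 158], [[-0.001, 0, 0.027], [0, 0, 0], 158], [[-0.001, 0, 0.04], [0, 0, 0], 158], [[-0.001, 0, 0.049], [0, 0, 0], 158], [[-0.001, 0, 0.053], [0, 0, 0], 158]]'

```text
clock: 7.9
eef_pos: [0.5712, -0.0784, 0.0112]
eef_rot: [-0.0, 0.053, 0.999, 0.0]
force: [0.0, 0.5, 0.2]
opening: 0.0326
```

carry_out --deltas '[[[0, 0, 0], [0, 0, 0], 158], [[0, 0, 0], [0, 0, 0], 230], [[0, 0, 0], [0, 0, 0], 230], [[0, 0, 0], [0, 0, 0], 230], [[0, 0, 0], [0, 0, 0], 230]]' --force 100

```text
clock: 8.52
eef_pos: [0.5718, -0.0785, 0.0126]
eef_rot: [0.0, 0.053, 0.999, -0.0]
force: [-0.9, 0.2, 6.0]
opening: 0.0106
```

carry_out --deltas '[[[0, 0, -0.005], [0, 0, 0], 230], [[0, 0, -0.02], [0, 0, 0], 230], [[0, 0, -0.05], [0, 0, 0], 230], [[0, 0, -0.08], [0, 0, 0], 230], [[0, 0, -0.1], [0, 0, 0], 230]]'

```text
clock: 9.15
eef_pos: [0.5721, -0.0785, 0.1143]
eef_rot: [0.001, 0.053, 0.999, -0.0]
force: [-0.2, -0.3, -0.9]
opening: 0.0107
```

```bash
python3 - <<'E'
from bench import *
from h import *
im=get_image("wrist")
cv2.imwrite("pics/w5.png",im[:,:,::-1])
s=observe(); print(s["eef_pos"],s["opening"],s["force"],s["qpos"])
E
```

```text
[ 0.57342088 -0.07868173  0.11643968] 0.010401028813621448 [ 0.97399523 -1.08036911  0.6650685 ] [-1.56910123e-01  5.08961334e-01  1.81004842e+00 -3.79636304e-05
  8.17169577e-01 -1.62134979e+00]
```

View pics/w5.png

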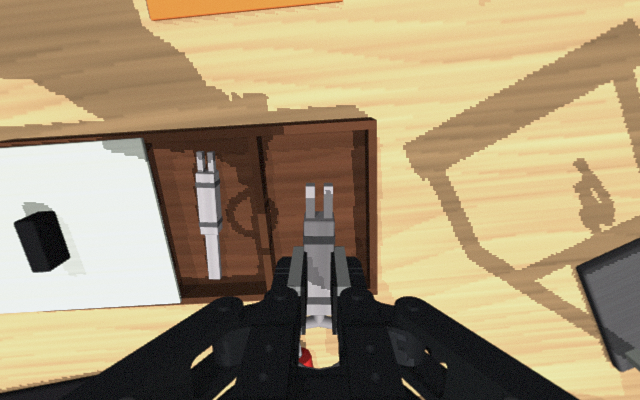

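```bash
cat >> h.py <<'E'
ST=np.array([.649,.2325,0.43])
def standR(st=ST): return R.from_euler("z",st[2])
def s2w(p,st=ST): return standR(st).apply(p)+np.array([st[0],st[1],0])
def hookaxes(t=28.):
    a=np.radians(t); return np.array([np.cos(a),0,np.sin(a)]),np.array([-np.sin(a),0,np.cos(a)])
def h2s(p,t=28.):
    X,Z=hookaxes(); return np.array([0,0,.21])+p[0]*X+np.array([0,p[1],0])+p[2]*Z
def toolR(t=28.,st=ST):
    X,Z=hookaxes(t); return standR(st)*R.from_matrix(np.c_[-X,[0,1,0],-Z])
E
python3 - <<'E'
from bench import *
from h import *
s=observe()
deltas(s,s2w([-.115,0,.43]),toolR())
E
```

```text
d mm [  55.   258.6 -313.9] rot deg [ -7.6  -27.02 -30.08]
```

carry_out --deltas '[[[0.004, 0.019, -0.03], [-0.6, -2, -2.2], 230], [[0.011, 0.05, -0.068], [-1.5, -5.4, -6], 230], [[0.018, 0.085, -0.11], [-2.5, -9, -10], 230], [[0.025, 0.12, -0.152], [-3.5, -12.6, -14], 230], [[0.032, 0.155, -0.195], [-4.5, -16.2, -18], 230]]'

```text
clock: 9.82
eef_pos: [0.5554, 0.0802, 0.3084]
eef_rot: [0.143, -0.105, 0.984, 0.032]
force: [0.5, 0.1, -0.2]
opening: 0.0106
```

```bash
python3 - <<'E'
from bench import *
from h import *
s=observe(); print(s["eef_pos"],s["qpos"])
deltas(s,s2w([-.115,0,.43]),toolR())
E
```

```text
[0.55542783 0.08019252 0.30842104] [ 0.08534242  0.12188919  1.88445123  0.09140235  0.85088757 -1.74824881]
d mm [ -45.4  108.2 -109.7] rot deg [ -2.94 -10.99 -12.  ]
```

carry_out --deltas '[[[-0.013, 0.032, -0.032], [-0.9, -3.3, -3.6], 230], [[-0.026, 0.063, -0.064], [-1.8, -6.6, -7.2], 230], [[-0.037, 0.088, -0.09], [-2.5, -9.3, -10], 230], [[-0.043, 0.103, -0.104], [-2.9, -10.8, -11.8], 230], [[-0.045, 0.108, -0.109], [-2.94, -10.99, -12], 230]]'

```text
clock: 10.45
eef_pos: [0.5452, 0.1837, 0.428]
eef_rot: [0.235, -0.206, 0.948, 0.051]
force: [0.2, 0.0, -1.5]
opening: 0.0108
```

```bash
python3 - <<'E'
from bench import *
from h import *
import pickle
get_image("top"); get_image("top")
s=observe(); cw=calibration("wrist")
im=get_image("wrist"); cv2.imwrite("pics/w6.png",im[:,:,::-1])
im=get_image("side"); cv2.imwrite("pics/s6.png",im[:,:,::-1])
pickle.dump((s,cw),open("cw6.pkl","wb"))
print(s["eef_pos"],s["qpos"],s["dq"]); deltas(s,s2w([-.115,0,.43]),toolR())
print(proj(cw,[s2w([0,0,.21])]))
E
```

```text
[0.54543416 0.18337553 0.42732814] [ 0.26353174 -0.03633152  1.82744861  0.10016628  0.87296323 -1.78044101] [-0.01378289  0.01445826  0.01292817  0.00075384 -0.0052972  -0.00948205]
d mm [-0.9  1.5 -2.5] rot deg [-0.04 -0.18 -0.13]
[[319.93796058 161.07332541]]
```

View pics/w6.png

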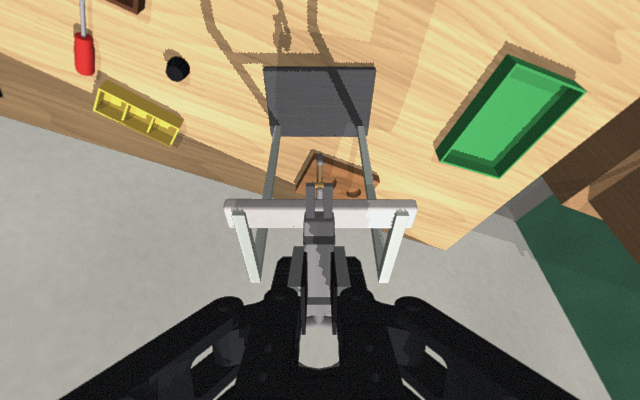

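View pics/s6.png

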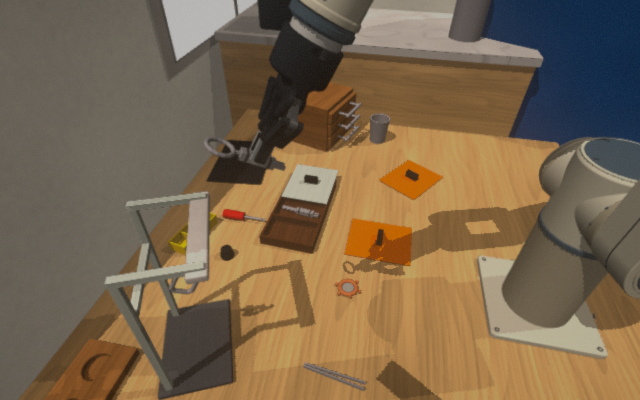

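```bash
python3 - <<'E'
import cv2
t=cv2.imread("pics/w6.png"); s=cv2.imread("pics/s6.png")
cv2.imwrite("pics/c5.png",cv2.resize(t[60:290,215:425],None,fx=2.6,fy=2.6,interpolation=cv2.INTER_CUBIC))
cv2.imwrite("pics/c6.png",cv2.resize(t[140:205,285:355],None,fx=9,fy=9,interpolation=cv2.INTER_CUBIC))
cv2.imwrite("pics/c7.png",cv2.resize(s[180:300,110:240],None,fx=5,fy=5,interpolation=cv2.INTER_CUBIC))
cv2.imwrite("pics/c8.png",cv2.resize(s[110:190,190:310],None,fx=6,fy=6,interpolation=cv2.INTER_CUBIC))
E
```

```text
(no output)
```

View pics/c5.png

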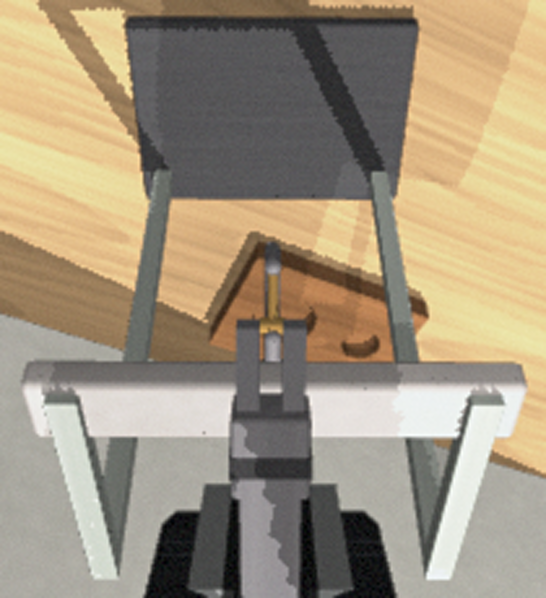

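View pics/c6.png

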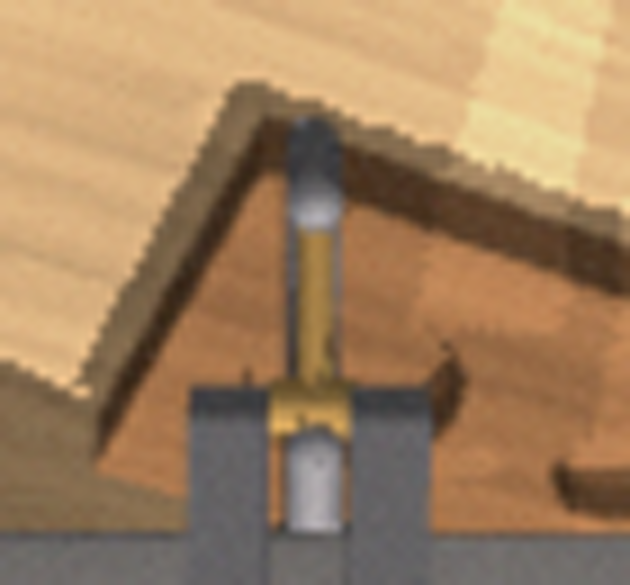

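View pics/c7.png

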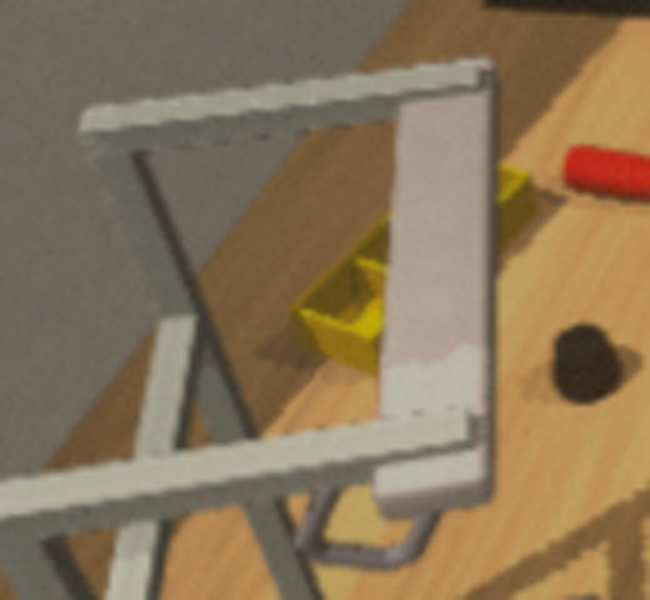

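View pics/c8.png

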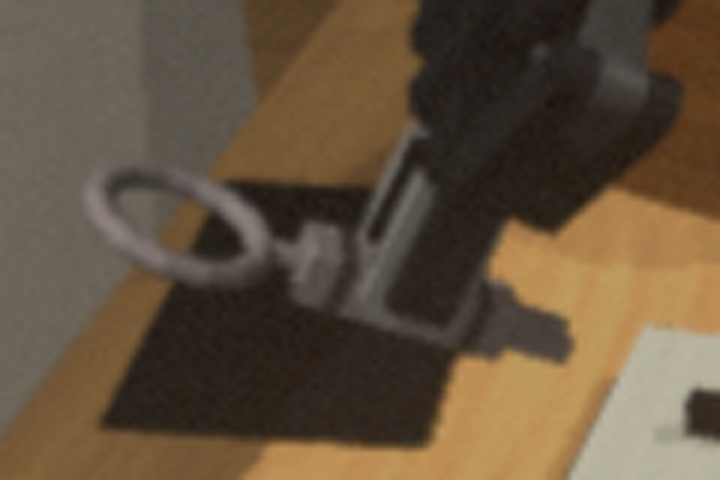

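```bash
cat > fit6.py <<'E'
from h import *
import pickle
from bench import *
np.set_printoptions(precision=4,suppress=True)
s,cw=pickle.load(open("cw6.pkl","rb")); cs=calibration("side"); ct=calibration("top")
f5=lambda L:[(215-.3+u/2.6,60-.3+v/2.6) for u,v in L]
f6=lambda L:[(285-.45+u/9,140-.45+v/9) for u,v in L]
f7=lambda L:[(110-.4+u/5,180-.4+v/5) for u,v in L]
H=lambda x,z:h2s([x,0,z])
base=[[-.025,-.09,.012],[-.025,.09,.012],[.105,-.09,.012],[.105,.09,.012]]
ow=(cw,base,f5([(127,19),(419,19),(147,197),(397,195)]))
oh=(cw,[H(0,.004),H(.029,.002)],f6([(315,212),(311,410)]))
os_=(cs,[H(0,-.044),H(.034,-.044)],f7([(405,550),(315,540)]))
t2=lambda L:[(155.-.4+u/6,100-.4+v/6) for u,v in L]
s3=lambda L:[(100.-.3+u/2.7,180-.3+v/2.7) for u,v in L]
ot=(ct,base[1::-1]+[base[2]],t2([(318,522),(605,392),(515,188)]))
ob=(cs,[[-.025,-.09,.012],[-.025,.09,.012],[.105,.09,.012]],s3([(350,323),(357,543),(160,590)]))
for nm,o in (("wristbase",[ow]),("wrist hook",[oh]),("side hook",[os_]),("hook both",[oh,os_]),("all",[ow,oh,os_,ot,ob])):
    x,r=fitpose(o,ST); print(nm,x,np.round(r,1).tolist())
E
python3 fit6.py
```

```text
wristbase [0.6464 0.2312 0.4292] [[-1.2, -0.2], [0.9, -0.3], [-0.1, 0.2], [0.5, 0.9]]
wrist hook [0.6506 0.2327 0.4083] [[0.0, -0.4], [-0.0, 0.4]]
side hook [0.649  0.2262 0.4434] [[1.3, 0.0], [-1.3, -0.1]]
hook both [0.6486 0.232  0.3315] [[0.3, -1.7], [-1.4, -0.9], [0.1, 1.7], [-2.4, -0.0]]
all [0.6479 0.231  0.4284] [[-1.6, 0.6], [0.3, 0.6], [-0.5, 0.8], [-0.1, 1.5], [-0.3, -2.4], [0.1, -1.5], [0.6, 2.3], [-2.1, 2.0], [-0.4, 1.4], [0.8, 0.9], [0.2, 0.3], [-0.1, -1.7], [1.2, -0.7], [-1.7, -0.2]]
```

```bash
python3 - <<'E'
from h import *
from bench import *
import pickle
s,cw=pickle.load(open("cw6.pkl","rb")); cs=calibration("side")
R0=R.from_quat(np.roll(s["eef_rot"],-1))
for dx in (0,.005):
  for dz in (0,-.005):
    P=[[-.05+dx,0,-.0024+dz],[-.068+dx,0,-.0024+dz],[-.05+dx,.018,-.0024+dz],[-.05+dx,-.018,-.0024+dz],[-.032+dx,0,-.0024+dz],[.041+dx,0,-.0024+dz]]
    q=proj(cs,R0.apply(P)+s["eef_pos"]); print(dx,dz,((q-[190,110])*6+2.5).round(0).tolist())
E
```

```text
0 0 [[179.0, 224.0], [94.0, 198.0], [181.0, 270.0], [177.0, 181.0], [260.0, 249.0], [562.0, 342.0]]
0 -0.005 [[187.0, 205.0], [102.0, 179.0], [189.0, 251.0], [185.0, 162.0], [268.0, 231.0], [571.0, 325.0]]
0.005 0 [[202.0, 231.0], [118.0, 205.0], [204.0, 277.0], [199.0, 188.0], [282.0, 256.0], [581.0, 347.0]]
0.005 -0.005 [[210.0, 212.0], [126.0, 186.0], [213.0, 258.0], [207.0, 169.0], [290.0, 237.0], [590.0, 331.0]]
```

```bash
sed -i 's/^ST=.*/ST=np.array([.6485,.2317,0.429])/' h.py; cat >> h.py <<'E'
EF=np.array([-.068,0,-.0024])
def tcp_for(ef_h,tilt=28.,st=ST):
    Rt=toolR(tilt,st); return s2w(h2s(ef_h),st)-Rt.apply(EF),Rt
def where(s,st=ST):
    R0=R.from_quat(np.roll(s["eef_rot"],-1)); e=R0.apply(EF)+s["eef_pos"]
    p=standR(st).inv().apply(e-[st[0],st[1],0]); X,Z=hookaxes(); p=p-[0,0,.21]
    return np.array([p@X,p[1],p@Z])
E
python3 - <<'E'
from h import *
from bench import *
s=observe(); print(where(s)); 
p,Rt=tcp_for([-.075,0,.018]); print(p); deltas(s,p,Rt)
E
```

```text
[ 0.06884609 -0.00164321  0.24666334]
[0.52701994 0.17613366 0.15663955]
d mm [142.8   1.3 229.6] rot deg [-0.02 -0.26 -0.12]
```

carry_out --deltas '[[[0.025, 0, 0.03], [0, 0, 0], 230], [[0.06, 0.0005, 0.08], [0, 0, 0], 230], [[0.095, 0.001, 0.135], [0, 0, 0], 230], [[0.125, 0.0013, 0.185], [0, 0, 0], 230], [[0.1428, 0.0013, 0.22], [0, -0.1, 0], 230]]'

```text
clock: 11.28
eef_pos: [0.5217, 0.1736, 0.1625]
eef_rot: [0.234, -0.205, 0.949, 0.051]
force: [0.4, 1.5, -1.1]
opening: 0.0108
```

```bash
python3 - <<'E'
from h import *
from bench import *
s=observe(); print(where(s),s["qpos"],s["force"]); 
p,Rt=tcp_for([.013,0,.018]); print(p); deltas(s,p,Rt)
E
```

```text
[-0.0774415  -0.00030349  0.02557386] [ 0.25604719  0.29037521  2.15925474  0.35693452  0.22913636 -2.0698706 ] [ 0.35304072  1.47246034 -1.11311326]
[0.59767838 0.20845362 0.19795305]
d mm [-90.5   0.4   7.4] rot deg [-0.03 -0.33 -0.16]
```

carry_out --deltas '[[[-0.008, 0, 0.002], [0, 0, 0], 230], [[-0.026, 0, 0.004], [0, 0, 0], 230], [[-0.046, 0, 0.005], [0, -0.2, 0], 230], [[-0.062, 0, 0.006], [0, -0.3, 0], 230], [[-0.07, 0, 0.006], [0, -0.3, -0.1], 230]]'

```text
clock: 11.9
eef_pos: [0.5842, 0.2022, 0.1958]
eef_rot: [0.24, -0.206, 0.947, 0.052]
force: [-0.3, -0.6, -1.1]
opening: 0.0105
```

```bash
python3 - <<'E'
from h import *
from bench import *
import pickle
im=get_image("side"); cv2.imwrite("pics/s7.png",cv2.resize(im[180:320,110:280,::-1],None,fx=4.2,fy=4.2,interpolation=cv2.INTER_CUBIC))
im=get_image("wrist"); cv2.imwrite("pics/w7.png",im[:,:,::-1])
s=observe(); print(where(s),s["qpos"],s["force"]); 
p,Rt=tcp_for([.013,0,.018]); print(p); deltas(s,p,Rt)
E
```

```text
[-0.00196255  0.00010136  0.02326686] [ 0.27989442  0.31432     2.00872382  0.21488328  0.33490641 -1.90603271] [-0.72673841 -0.61721092 -0.85395365]
[0.59767838 0.20845362 0.19795305]
d mm [-14.9  -0.1   4.9] rot deg [-0.03  0.38  0.03]
```

View pics/s7.png

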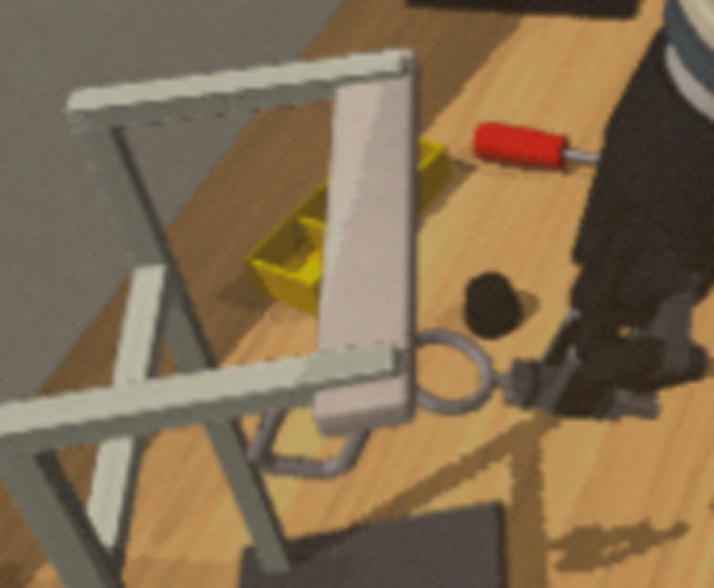

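View pics/w7.png

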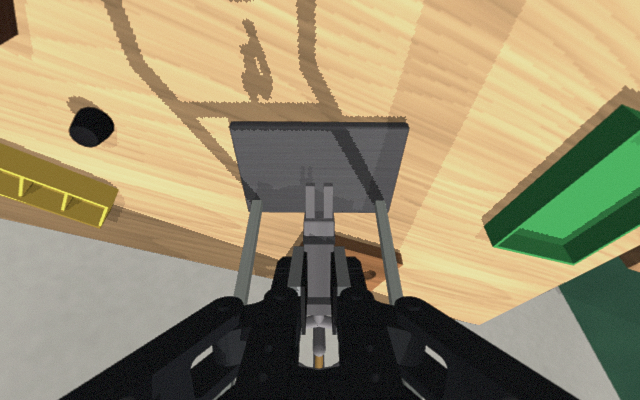

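```bash
python3 - <<'E'
import cv2
t=cv2.imread("pics/w7.png")
cv2.imwrite("pics/c9.png",cv2.resize(t[300:375,280:360],None,fx=8,fy=8,interpolation=cv2.INTER_CUBIC))
E
```

```text
(no output)
```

View pics/c9.png

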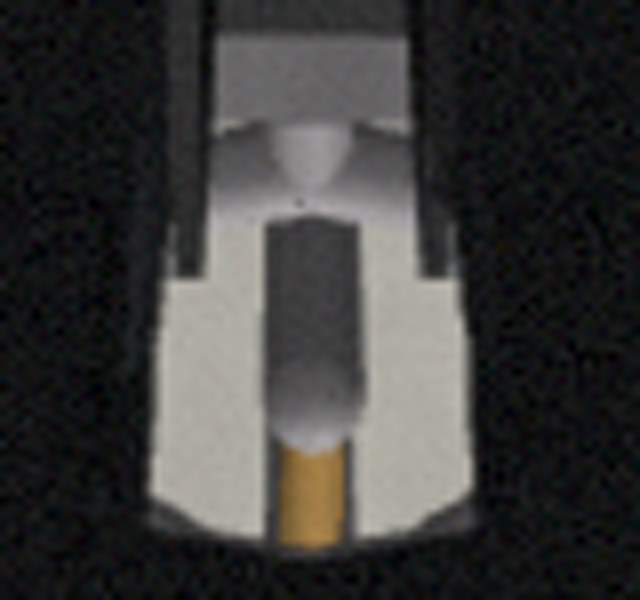

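```bash
python3 - <<'E'
from h import *
from bench import *
s=observe(); cw=calibration("wrist")
f=lambda P:((proj(cw,P)-[280,300])*8+3.5).round(0).tolist()
R0=R.from_quat(np.roll(s["eef_rot"],-1))
print("hook tip z4 end",f([s2w(h2s([x,0,z])) for x,z in ((0,.004),(.004,.004),(.006,-.004),(-.004,.004),(0,0))]))
print("ring near inner/mid, far inner/mid",f(R0.apply(EF+np.array([[.033,0,0],[.036,0,0],[.003,0,0],[0,0,0],[.018,.018,0]]))+s["eef_pos"]))
print(where(s),s["force"])
for ef in ([.013,0,.018],[.013,0,-.033]):
  p,Rt=tcp_for(ef); deltas(s,p,Rt)
E
```

```text
hook tip z4 end [[309.0, 401.0], [309.0, 442.0], [309.0, 385.0], [309.0, 359.0], [309.0, 362.0]]
ring near inner/mid, far inner/mid [[311.0, 194.0], [311.0, 156.0], [310.0, 555.0], [310.0, 589.0], [579.0, 380.0]]
[-0.00196255  0.00010136  0.02326686] [-0.72673841 -0.61721092 -0.85395365]
d mm [-14.9  -0.1   4.9] rot deg [-0.03  0.38  0.03]
d mm [-14.6  -0.   55.9] rot deg [-0.03  0.38  0.03]
```

carry_out --deltas '[[[-0.008, 0.0005, 0.001], [0, 0, 0], 230], [[-0.015, 0.0005, 0.003], [0, 0.2, 0], 230], [[-0.015, 0.0005, 0.006], [0, 0.38, 0], 230], [[-0.015, 0.0005, 0.011], [0, 0.38, 0], 230], [[-0.015, 0.0005, 0.016], [0, 0.38, 0], 230]]'

```text
clock: 12.62
eef_pos: [0.601, 0.2109, 0.1863]
eef_rot: [0.235, -0.207, 0.948, 0.051]
force: [-0.1, 0.2, -0.1]
opening: 0.0107
```

```bash
python3 - <<'E'
from h import *
from bench import *
im=get_image("wrist"); cv2.imwrite("pics/w8.png",cv2.resize(im[300:375,280:360,::-1],None,fx=6,fy=6,interpolation=cv2.INTER_CUBIC))
s=observe(); print(where(s),s["force"],s["qpos"])
for ef in ([.013,0,.018],[.013,0,-.033]):
  p,Rt=tcp_for(ef); deltas(s,p,Rt)
E
```

```text
[0.01083894 0.00084974 0.00513088] [-0.69316406 -0.0161444  -1.48405469] [ 0.28770138  0.35613279  1.96784353  0.19707399  0.34234852 -1.88213205]
d mm [ -2.1  -0.8 -12.7] rot deg [ 0.   -0.18  0.02]
d mm [-2.3 -0.8 38.3] rot deg [ 0.   -0.18  0.02]
```

View pics/w8.png

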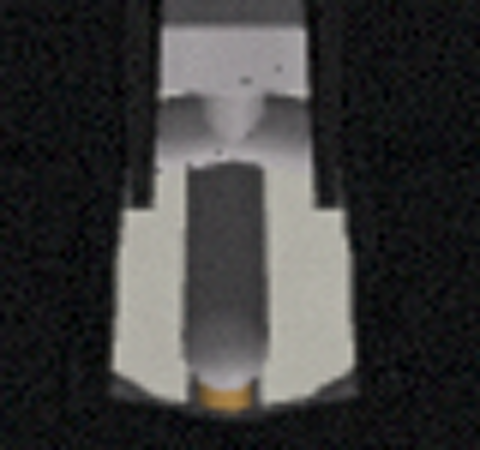

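carry_out --deltas '[[[-0.004, -0.0005, 0.003], [0, 0, 0], 230], [[-0.004, -0.0005, 0.008], [0, 0, 0], 230], [[-0.004, -0.0005, 0.014], [0, 0, 0], 230], [[-0.004, -0.0005, 0.02], [0, 0, 0], 230], [[-0.004, -0.0005, 0.025], [0, 0, 0], 230]]' --force 120

```text
clock: 13.3
eef_pos: [0.6149, 0.2167, 0.1659]
eef_rot: [0.235, -0.207, 0.948, 0.051]
force: [-1.8, 0.2, -0.0]
opening: 0.0106
```

```bash
python3 - <<'E'
from h import *
from bench import *
im=get_image("wrist"); cv2.imwrite("pics/w9.png",cv2.resize(im[300:375,280:360,::-1],None,fx=6,fy=6,interpolation=cv2.INTER_CUBIC))
im=get_image("side"); cv2.imwrite("pics/s9.png",cv2.resize(im[220:320,130:270,::-1],None,fx=5,fy=5,interpolation=cv2.INTER_CUBIC))
s=observe(); print(where(s),s["force"],s["moment"],s["qpos"])
for ef in ([.014,0,-.033],):
  p,Rt=tcp_for(ef); deltas(s,p,Rt)
E
```

```text
[ 0.01401179  0.00048226 -0.0199275 ] [-1.86504484 -1.21169905 -3.82154774] [-0.40117557  0.81305211 -0.08911344] [ 0.29089321  0.40845343  1.9470822   0.21087589  0.31276182 -1.89446881]
d mm [-0.1 -0.5 13.4] rot deg [ 0.02 -0.28  0.02]
```

View pics/w9.png

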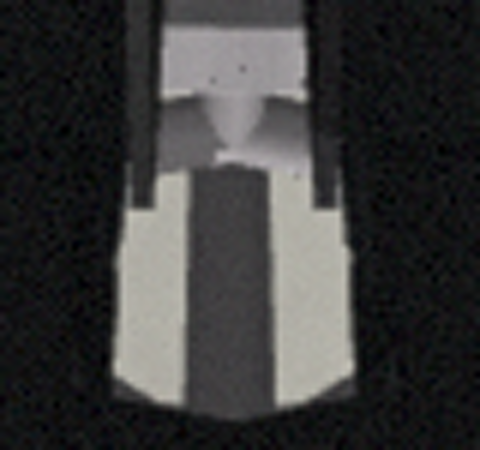

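View pics/s9.png

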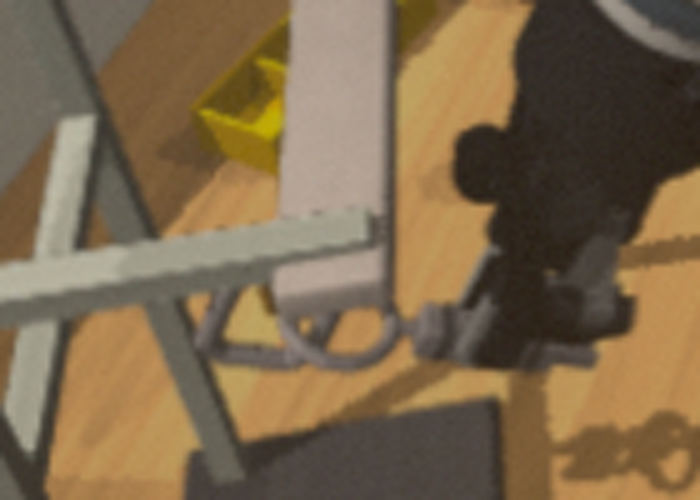

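carry_out --deltas '[[[0, 0, 0.004], [0, 0, 0], 230], [[0, 0, 0.008], [0, 0, 0], 230], [[0, 0, 0.011], [0, 0, 0], 230], [[0, 0, 0.013], [0, 0, 0], 230], [[0, 0, 0.013], [0, 0, 0], 230]]'

```text
clock: 14.02
eef_pos: [0.6209, 0.2193, 0.1552]
eef_rot: [0.236, -0.207, 0.948, 0.051]
force: [-0.5, -0.2, -1.4]
opening: 0.0104
```

```bash
python3 - <<'E'
from h import *
from bench import *
im=get_image("side"); cv2.imwrite("pics/s10.png",cv2.resize(im[220:320,130:270,::-1],None,fx=5,fy=5,interpolation=cv2.INTER_CUBIC))
im=get_image("top"); cv2.imwrite("pics/t10.png",cv2.resize(im[100:200,155:275,::-1],None,fx=6,fy=6,interpolation=cv2.INTER_CUBIC))
s=observe(); print(where(s),s["force"],s["moment"],s["qpos"])
E
```

```text
[ 0.01564132  0.00031225 -0.03173902] [ 0.12551626  0.6273919  -0.43576791] [-0.06877191  0.26713298  0.05758523] [ 0.29252284  0.43314482  1.9386724   0.2214261   0.29331541 -1.90425534]
```

View pics/s10.png

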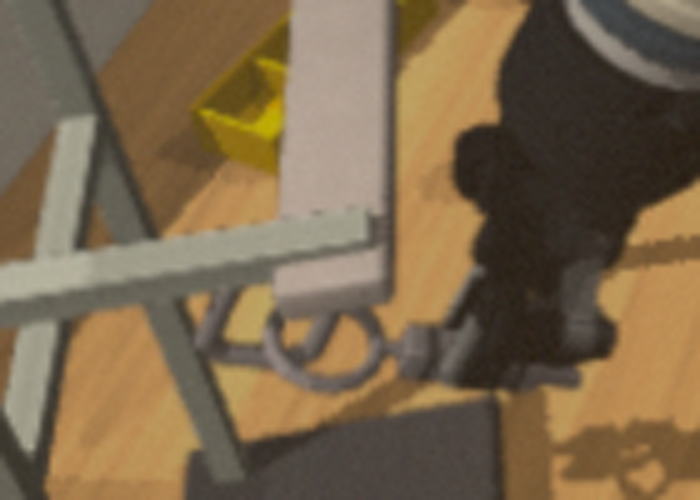

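View pics/t10.png

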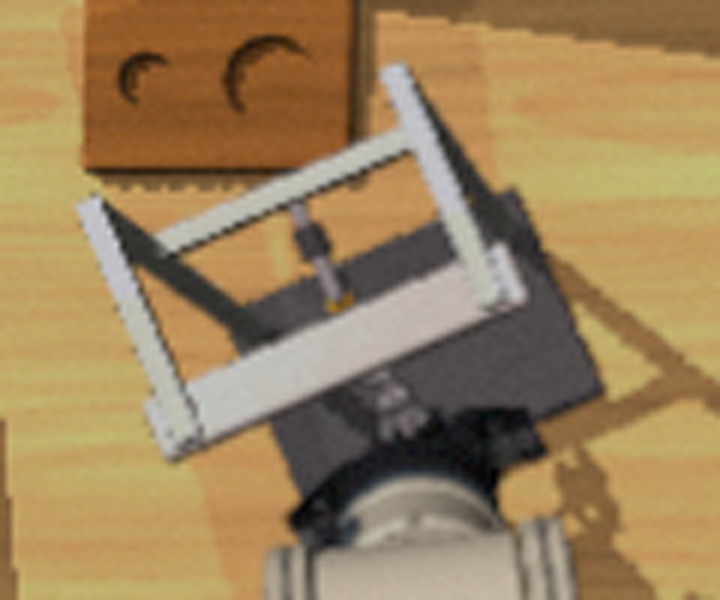

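carry_out --deltas '[[[0.002, 0, 0.001], [0, 0, 0], 230], [[0.004, 0, 0.003], [0, 0, 0], 230], [[0.004, 0, 0.003], [0, 0, 0], 230], [[0.004, 0, 0.003], [0, 0, 0], 230], [[0.004, 0, 0.003], [0, 0, 0], 230]]'

```text
clock: 14.75
eef_pos: [0.619, 0.2185, 0.1509]
eef_rot: [0.236, -0.207, 0.948, 0.051]
force: [-0.4, 1.0, -0.7]
opening: 0.0105
```

```bash
python3 - <<'E'
from h import *
from bench import *
im=get_image("side"); cv2.imwrite("pics/s11.png",cv2.resize(im[220:320,130:270,::-1],None,fx=5,fy=5,interpolation=cv2.INTER_CUBIC))
s=observe(); print(where(s),s["force"],s["moment"],s["qpos"])
E
```

```text
[ 0.01165487  0.0002812  -0.0347453 ] [ 0.03379536  0.72217173 -1.17029966] [-0.16817502  0.29637024  0.0089196 ] [ 0.29191681  0.43835197  1.94522473  0.23124441  0.28195593 -1.91493102]
```

View pics/s11.png

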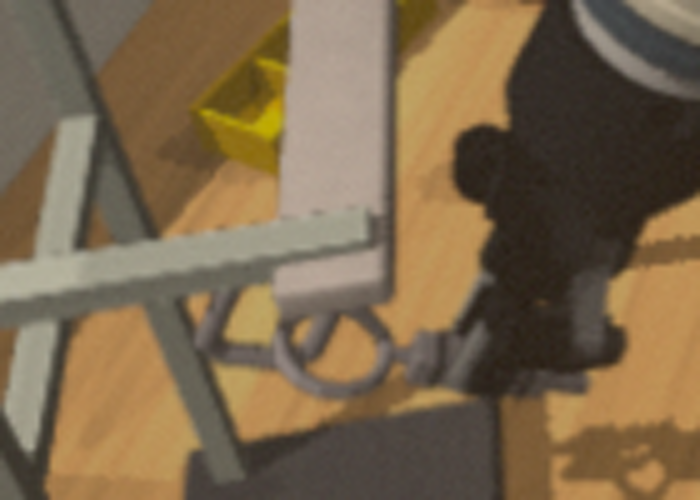

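carry_out --deltas '[[[0, 0, 0], [0, 0, 0], 60], [[0, 0, 0], [0, 0, 0], 60], [[0, 0, 0], [0, 0, 0], 60], [[0, 0, -0.01], [0, 0, 0], 60], [[0, 0, -0.03], [0, 0, 0], 60]]'

```text
clock: 15.42
eef_pos: [0.6056, 0.2124, 0.1773]
eef_rot: [0.235, -0.207, 0.948, 0.051]
force: [0.0, -0.4, 0.8]
opening: 0.0651
```

carry_out --deltas '[[[0.01, 0, -0.02], [0, 0, 0], 60], [[0.03, 0, -0.04], [0, 0, 0], 60], [[0.05, 0, -0.06], [0, 0, 0], 60], [[0.08, 0, -0.08], [0, 0, 0], 60], [[0.11, 0, -0.1], [0, 0, 0], 60]]'

```text
clock: 16.05
eef_pos: [0.4741, 0.1523, 0.2149]
eef_rot: [0.236, -0.207, 0.948, 0.051]
force: [0.2, 0.3, 0.1]
opening: 0.0651
```

```bash
python3 - <<'E'
from h import *
from bench import *
im=get_image("side"); cv2.imwrite("pics/s12.png",cv2.resize(im[200:340,110:280,::-1],None,fx=4.2,fy=4.2,interpolation=cv2.INTER_CUBIC))
s=observe(); print(where(s),s["force"],s["clock"],s["opening"])
E
```

```text
[-0.10379723  0.00109388  0.09744356] [-4.7215197  -0.38078348 -1.04749086] 16.1 0.06524001485077657
```

View pics/s12.png

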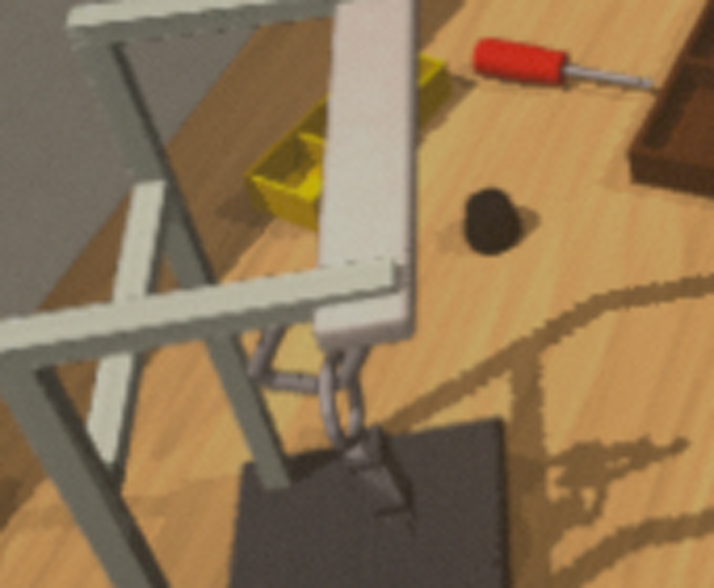

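```bash
python3 - <<'E'
from h import *
from bench import *
s=observe(); deltas(s,s2w([-.14,0,.40]),toolR())
E
```

```text
d mm [-136.6   -1.  -138.8] rot deg [ 0.05 -0.32  0.03]
```

carry_out --deltas '[[[-0.01, 0, -0.025], [0, 0, 0], 60], [[-0.04, 0, -0.06], [0, 0, 0], 60], [[-0.075, 0, -0.1], [0, 0, 0], 60], [[-0.11, 0, -0.13], [0, 0, 0], 60], [[-0.13, 0, -0.1388], [0, 0, 0], 60]]'

```text
clock: 16.73
eef_pos: [0.5218, 0.1738, 0.402]
eef_rot: [0.238, -0.207, 0.948, 0.051]
force: [-0.6, 0.4, 0.3]
opening: 0.0653
```

carry_out --deltas '[[[0, 0, 0], [0, 0, 0], 60], [[0, 0, 0], [0, 0, 0], 60], [[0, 0, 0], [0, 0, 0], 60], [[0, 0, 0], [0, 0, 0], 60], [[0, 0, 0], [0, 0, 0], 60]]'

```text
clock: 17.35
eef_pos: [0.5204, 0.1734, 0.3973]
eef_rot: [0.235, -0.207, 0.948, 0.051]
force: [-0.7, -0.4, -0.2]
opening: 0.0654
```

carry_out --deltas '[[[0, 0, 0], [0, 0, 0], 60], [[0, 0, 0], [0, 0, 0], 60], [[0, 0, 0], [0, 0, 0], 60], [[0, 0, 0], [0, 0, 0], 60], [[0, 0, 0], [0, 0, 0], 60]]'

```text
clock: 17.98
eef_pos: [0.5206, 0.1735, 0.3977]
eef_rot: [0.236, -0.207, 0.948, 0.051]
force: [0.1, 0.1, -0.1]
opening: 0.065
```

carry_out --deltas '[[[0, 0, 0], [0, 0, 0], 60], [[0, 0, 0], [0, 0, 0], 60], [[0, 0, 0], [0, 0, 0], 60], [[0, 0, 0], [0, 0, 0], 60], [[0, 0, 0], [0, 0, 0], 60]]'

```text
clock: 18.6
eef_pos: [0.5206, 0.1735, 0.3977]
eef_rot: [0.236, -0.207, 0.948, 0.051]
force: [0.6, -0.3, -0.4]
opening: 0.0657
```

carry_out --deltas '[[[0, 0, 0], [0, 0, 0], 60], [[0, 0, 0], [0, 0, 0], 60], [[0, 0, 0], [0, 0, 0], 60], [[0, 0, 0], [0, 0, 0], 60], [[0, 0, 0], [0, 0, 0], 60]]'

```text
clock: 19.23
eef_pos: [0.5206, 0.1735, 0.3976]
eef_rot: [0.236, -0.207, 0.948, 0.051]
force: [0.2, -0.3, -0.4]
opening: 0.0653
```

carry_out --deltas '[[[0, 0, 0], [0, 0, 0], 60], [[0, 0, 0], [0, 0, 0], 60], [[0, 0, 0], [0, 0, 0], 60], [[0, 0, 0], [0, 0, 0], 60], [[0, 0, 0], [0, 0, 0], 60]]'

```text
clock: 19.85
eef_pos: [0.5206, 0.1735, 0.3977]
eef_rot: [0.236, -0.207, 0.948, 0.051]
force: [0.9, -0.9, -0.5]
opening: 0.0652
```

```bash
python3 - <<'E'
from h import *
from bench import *
im0=get_image("side"); cv2.imwrite("pics/s13.png",cv2.resize(im0[200:340,110:280,::-1],None,fx=4.2,fy=4.2,interpolation=cv2.INTER_CUBIC))
im=get_image("wrist"); cv2.imwrite("pics/w13.png",im[:,:,::-1])
im=get_image("top"); cv2.imwrite("pics/t13.png",im[:,:,::-1])
for i in range(6): im1=get_image("side")
d=np.abs(im0.astype(int)-im1)[240:330,170:230].sum(2); print("max diff",d.max(),d.mean(), np.abs(im0.astype(int)-im1)[100:140,400:500].sum(2).mean())
s=observe(); print(s["force"],s["clock"],s["opening"])
E
```

```text
max diff 37 4.632037037037037 4.52875
[-0.00342563 -0.73160374  0.46718226] 20.3 0.06537903040756882
```

View pics/s13.png

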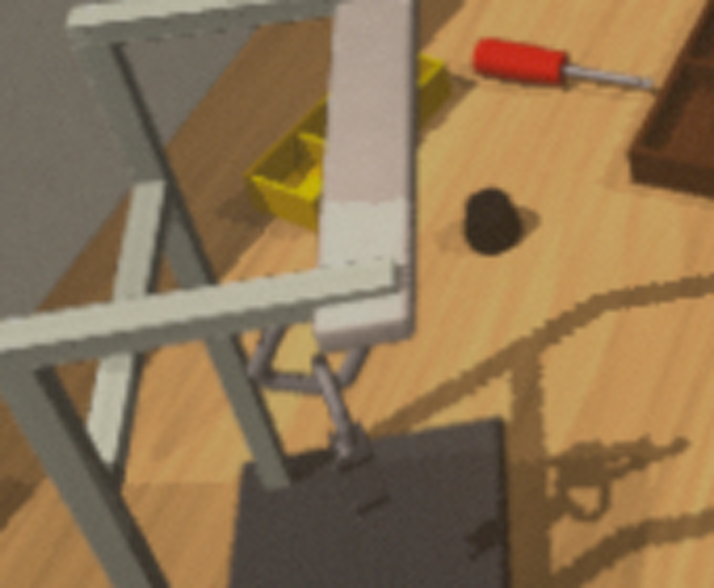

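View pics/w13.png

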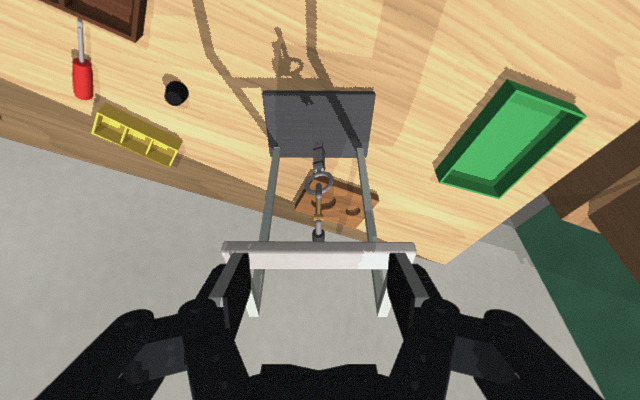

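View pics/t13.png

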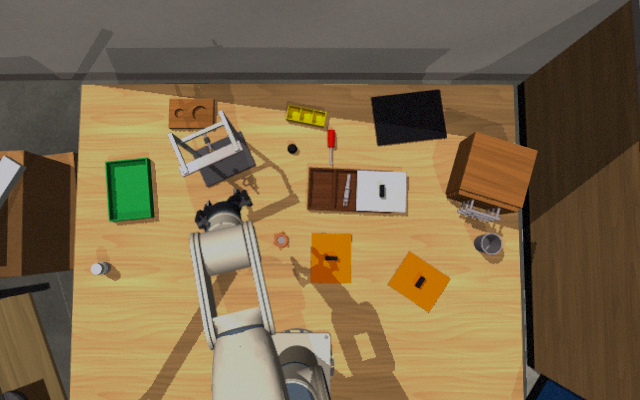

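```bash
python3 - <<'E'
import cv2
t=cv2.imread("pics/w13.png")
cv2.imwrite("pics/c13.png",cv2.resize(t[135:250,275:365],None,fx=5.2,fy=5.2,interpolation=cv2.INTER_CUBIC))
E
```

```text
(no output)
```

View pics/c13.png

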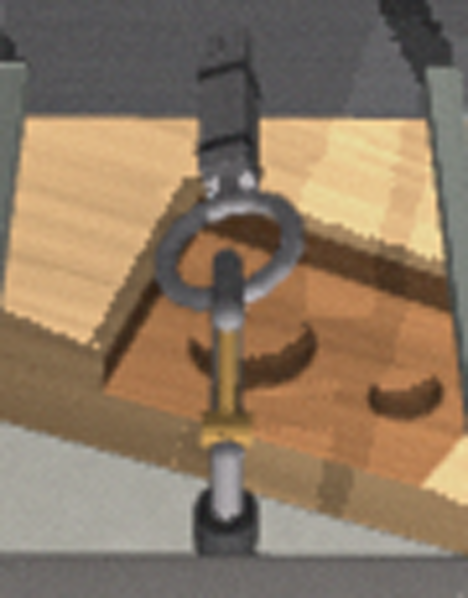

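```bash
python3 - <<'E'
from h import *
from bench import *
cw=calibration("wrist"); cs=calibration("side")
F=h2s([.007,0,-.037])
for t in (-20,-10,0,10,20):
    a=np.radians(t); d=np.array([np.sin(a),0,-np.cos(a)])
    P=[s2w(F+d*L) for L in (.044,.094,.109)]
    print(t,((proj(cw,P)-[275,135])*5.2+2).round().tolist(),((proj(cs,P)-[110,200])*4.2+1.6).round().tolist())
E
```

```text
-20 [[228.0, 138.0], [228.0, -19.0], [228.0, -63.0]] [[386.0, 428.0], [446.0, 482.0], [463.0, 498.0]]
-10 [[228.0, 155.0], [228.0, 19.0], [228.0, -18.0]] [[369.0, 435.0], [411.0, 495.0], [422.0, 512.0]]
0 [[228.0, 175.0], [228.0, 62.0], [228.0, 32.0]] [[350.0, 439.0], [373.0, 504.0], [379.0, 523.0]]
10 [[228.0, 197.0], [228.0, 109.0], [228.0, 86.0]] [[331.0, 442.0], [334.0, 510.0], [334.0, 530.0]]
20 [[228.0, 222.0], [228.0, 159.0], [228.0, 143.0]] [[311.0, 442.0], [294.0, 512.0], [289.0, 532.0]]
```

The wrench hangs about plumb and still, the gate is shut up to the tip, and the cover lies on the plain half. I'm handing the job in.

```bash
python3 - <<'E'
from bench import *
print(close_job()); print(observe()["clock"])
E
```

```text
the job is handed in; nothing more can be done
None
the job is handed in; nothing more can be done
```

The wrench is clipped onto the snap hook and hanging still, and the job was handed in at about 20 s of the 72 s allowed; no verdict was reported.

- **Cover:** I gripped the bar and slid the plate about 160 mm along the board's -y without lifting it. In the top view it lies flat on the plain half, with both pockets clear.
- **Wrench:** I took it from the +y pocket and pushed its ring over the hook tip along the hook's -z. The side view showed the brass gate pressed in on the way. The push force then fell to about zero with the far bar at roughly z = -32 mm. I moved the ring a little deeper and opened the jaws.
- **Last checks:**
  - The wrist view shows the gate shut against the tip and the ring around the hook.
  - The tilt worked out to about 0–4° from plumb.
  - Side images about 0.4 s apart differed only by noise, so the wrench is still.
  - The arm is clear of everything, and the driver and other parts look unmoved in the top view.
- **Limits of the checks:** My fits for the stand's position agreed to only a few millimetres between cameras, within the ring's clearance. I judged the gate shut from the pictures and the force drop, and the cover flat from the top view, not by a direct reading.

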